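# Turn the sand slab over in the light-box tray

## Task

Take the wide spatula from its stand, slide its blade along the floor of the clear tray right under the slab that lies black side up, lift it a little and, with a turn of the wrist, flip the slab over so that it ends flat on the tray floor inside the tray, pale side up. The slab is brittle and the tray scratches: press only lightly on both, touch the slab with nothing but the spatula, keep it low over the tray, and leave the other slab and everything else in place. Then put the spatula back in its stand as you found it and let go.

Things in the scene. Friction and masses are not known exactly. Their poses are not given: they have to be found in the camera images.
- spatula_grip (a point): Grip point of the wide cranked spatula (0.26 kg), on the axis of its dark wooden handle: octagonal, 24 mm across flats (flats up, sideways and at 45 deg, so it can be gripped upright or rolled 45 deg either way), from 78 mm behind to 62 mm ahead of here. x runs along the handle towards the blade, z up (away from the blade's side). An 8 mm neck drops to the blade 74 mm ahead.
- spatula: The whole spatula; origin at the middle of the blade's underside if it were straight: 120 mm ahead of the grip point, 70 mm below it. Rigid flat blade 100 mm long (x), 68 mm wide (y), 2 mm thick, square front edge 170 mm ahead of the grip. Use has bent it where it meets the neck: it points 2 to 6 deg up from the handle's direction (front edge 3 to 10.5 mm too high), different each time; feel for the floor.
- stand_grip (a point): Where the spatula's grip point lies when at home in its steel stand, 88 mm above the table: x along the handle towards the blade. The fixed stand (foot plate 150 x 80 mm, left or right of the tray) has two upright V forks, 8 mm thick, 50 mm ahead of this point and 62 mm behind it, that hold the octagonal handle from below and end lower than its axis. The blade hangs free over the table.
- slab_center (a point): Centre of the slab to turn: sand cast in resin, 80 x 80 x 10 mm, about 0.12 kg, all edges bevelled (30 deg, 4 mm high, both faces, leaving a 2 mm upright rim). z points out of its black sand face; the other face is pale. It lies black side up, 5 to 40 mm short of the tray's back wall, in the tray's left or right half, its sides roughly along the tray's.
- other_slab_center (a point): Centre of the other slab, same size, lying pale side up (z down) near the back wall in the other half of the tray. To be left where it is.
- tray_back (a point): Middle of the foot of the tray's back wall (farthest from the robot), inner face, at the height of the tray floor, 45 mm above the table. x square to that wall and out of the tray, y along it, z up. Rigid clear acrylic tray fixed on a light box: inside 320 mm deep (x), 412 mm wide (y), walls 25 mm high, 4 mm thick. The wall is a handy stop when the slab slides away from the blade. Friction with both 0.45 to 0.66.
- stylus: Wooden stick, 8 mm thick, 138 mm long, lying in the tray along its front wall. To be left.
- sand_jar: Jar of black sand, 64 mm wide, 85 mm high, origin under its middle; on the side of the tray where the stand is not. To be left.
- brush: Flat brush about 200 mm long lying beyond the tray. To be left.
- dish: Shallow glass dish, 90 mm wide, on the right. To be left.
- loupe: Black loupe, 48 mm wide, 40 mm high, on the left. To be left.
There are look-alikes about, which are no part of the job. Leave any yellow look-alike of the part that bears slab_center alone. What is shaped like the part that bears stand_grip but blue is not meant.

How it is judged (in metres and radians):
On the way, in this order (a step that is already met when the one before it is completed fails the run):
1. the slab rides on the blade, well over it, lifted off the floor with its black side still up (angle between slab_center's own z axis and vertical below 0.5 rad and contact force between spatula and slab above 0.3 N and z of slab_center in the frame of tray_back above 0.009 m and x of slab_center in the frame of spatula between -0.03 and 0.03 m and y of slab_center in the frame of spatula between -0.03 and 0.03 m), for 0.1 s.
2. the slab lies flat on the tray floor, pale side up, clear of the spatula (angle between slab_center's own z axis and vertical above 3.04 rad and z of slab_center in the frame of tray_back between 0.002 and 0.009 m and x of slab_center in the frame of tray_back between -0.285 and -0.03 m and y of slab_center in the frame of tray_back between -0.17 and 0.17 m and contact force between spatula and slab below 0.05 N), for 0.2 s.
At the end, for the whole second after the job is handed in: The slab rests flat (within 6 degrees) on the tray floor, inside the tray, pale side up, and still; the spatula rests in the forks of its stand, its grip point within 25 mm of home, handle level within 7 degrees, released and still (angle between slab_center's own z axis and vertical above 3.04 rad and z of slab_center in the frame of tray_back between 0.002 and 0.009 m and x of slab_center in the frame of tray_back between -0.285 and -0.03 m and y of slab_center in the frame of tray_back between -0.17 and 0.17 m and linear speed of each of slab, spatula below 0.02 m/s and distance between spatula_grip and stand_grip below 0.025 m and angle between spatula_grip's own z axis and vertical below 0.12 rad and contact force between spatula and stand above 0.1 N); the robot touches nothing.
It fails at once if the spatula presses on the tray with more than 12 N (contact force between spatula and tray above 12 N).
It fails at once if the spatula presses on the slab with more than 12 N (contact force between spatula and slab above 12 N).
It fails at once if the gripper or arm touches the slab (contact force between any of the fingers, the arm and slab above 0.3 N).
It fails at once if the slab is lifted more than 120 mm above the tray floor (z of slab_center in the frame of tray_back above 0.12 m).
It fails at once if the other slab is shifted by more than 15 mm, or the stick, a jar, the brush, the dish or the loupe by more than 30 mm (distance of other_slab_center from where it was at the start of the episode above 0.015 m or distance of any of stylus, sand_jar, brush, dish, loupe from where it was at the start of the episode above 0.03 m).
It also fails if it takes over 67 s, if anything falls off the work surface, if the arm or the gripper's body presses on something with over 40 N, if the wrist force passes 120 N, or if a joint passes its speed limit or range.

## Robot

A 7-joint arm with a two-finger parallel gripper is mounted at the origin on the work surface. World frame = base frame: x ahead of the robot, y to its left, z up, the work surface at z = 0. Lengths are in mm, angles in rad, forces in N, time in s.
With the tool pointing down it reaches from about 400 to 875 mm from the base axis. Payload 4.4 kg.
Tool frame: the origin (TCP) lies at the very end of the fingers, on their centre line; the grasp point (between the pads) lies 19 mm behind it; z points along the fingers, y is the direction in which the jaws open and shut (so a half turn about z gives the same grasp; the last joint's range is limited). The gripper opens to 85 mm and grips with 20 to 120 N. Pads are 22 mm wide; open, the fingers measure 114 mm over their backs; the gripper's body (76 mm by 85 mm) begins 54 mm behind the grasp point. The pads swing forward as they close: fully open they stand 13 mm farther back than shut.
Start: joints at [-1.36, 0.628, 0.038, 1.517, -0.027, 0.996, -0.02], TCP at [177.607, 625.279, 231.313] pointing down, gripper open.
Joint ranges: [-3.06, 3.06], [-0.37, 2.12], [-1.25, 1.32], [0.18, 2.47], [-1.1, 4.24], [0.23, 1.98], [-2.94, 2.94]. Speed limits (rad/s): [2.57, 2.57, 3.14, 3.14, 3.14, 3.14, 3.14].

## Interface

Orientations are given as [roll, pitch, yaw] about the fixed x, y, z axes, in that order (R = Rz(yaw) Ry(pitch) Rx(roll)).
In Python, from cell import ctrl, eyes gives the robot as it stands.
- The arm moves only by the tool move_arm, never from a script. Its argument "increments" is a list of rows, each a list of 6 numbers: the shift along the tool's x, y, z in cm, then the turn, a rotation vector about the tool's x, y, z in degrees. In form: [[x, y, z, wx, wy, wz], ...]. A call has 1 to 20 rows; each row is the pose to reach, as a shift and turn from the pose commanded when the call began, along the tool's axes at that moment; what a row does not reach only later rows make up. A row lasts 1/10 s, in which the tool goes at most 50 mm and 8.59 degrees, less where a joint would pass 70% of its speed; a pose out of reach is approached as far as the arm can. A call with a gripper value outside its range is refused whole. "grip" is the opening, from -1 (shut) to 1 (fully open), set as the call begins (left out, the last holds). The fingers move at their own pace and stop on an object; the grip force is fixed at half the most. Time passes only in rows, so rows that repeat a pose let the fingers close. It gives the time, the measured TCP pose, the force and the opening at its end, in the units of the state.
- ctrl.read_state(): the state, without advancing time (a new reading comes with each control period).
- eyes.get_image(name): name is "scene" or "top"; returns the picture (480x640x3 uint8, red, green, blue); there is no depth.
- eyes.calibration(name): a dict with "fx", "fy", "cx", "cy" (pixels), "pose" (4x4, takes a point from camera to world coordinates). Camera axes: x right, y up, looking along -z (the intrinsics and any distortion apply to the point x, -y, -z); pixel columns grow to the right and rows downward; lengths in mm; the calibration is good to about 2 mm. A picture is of the moment at which its call begins. calibration takes no time and is no camera call.
- ctrl.finish_job(): hands the job in, once; it reports no verdict.
The state is a dict: "clock": time; "qpos": joint angles; "qd": joint speeds; "tau": joint torques, N m; "eef_pos": TCP position; "tool_rot": TCP orientation; "force": force on the tool from outside, world axes, zero at the start; "torque": the same for the moment, N m; "width": finger opening in mm.
Only numpy, scipy, OpenCV 4.12 (cv2) and the standard library are available. Lean on these libraries where they do the work, as an engineer would, in place of code of your own. Each camera call takes 0.05 s, during which the arm holds its last target. There are 200 camera calls.

## Working session

There is one attempt and no reset: what is moved stays moved. The work goes in short steps, Python scripts to look and compute and a tool call to move; the robot and the scene stay as the last step left them, time stands still between calls to the robot, and variables do not carry over. Pictures are saved under pics/ and viewed, about 8 in all and at most 12, crops included, and the job is handed in when it is done.

Besides the shell and the picture viewer there is one more tool, called after "Call:" by a JSON object that holds its "method" and its "body". move_arm: Moves the arm, as the interface text tells. Its arguments: {"type":"object","properties":{"increments":{"type":"array","items":{"type":"array","items":{"type":"number"}}},"grip":{"type":"number"}},"required":["increments"]}

```bash
ls; mkdir -p pics
python3 - <<'E'
from cell import ctrl, eyes
import cv2
for n in("scene","top"):
    im=eyes.get_image(n); cv2.imwrite(f"pics/{n}0.png",im[:,:,::-1])
    c=eyes.calibration(n); print(n,{k:(v if k!='pose' else v.round(3).tolist() if hasattr(v,'round') else v) for k,v in c.items()})
print(ctrl.read_state())
E
```

```text
pics
scene {'fx': 447.11249767101936, 'fy': 447.11249767101936, 'cx': 318.1329619399816, 'cy': 238.53795807018784, 'pose': [[-0.863, -0.406, 0.301, 940.267], [0.505, -0.711, 0.489, 626.215], [0.016, 0.574, 0.819, 1120.211], [0.0, 0.0, 0.0, 1.0]]}
top {'fx': 584.4350219881227, 'fy': 584.4350219881227, 'cx': 320.02002625725527, 'cy': 239.80838694684667, 'pose': [[-0.017, 0.996, -0.087, 408.536], [-1.0, -0.018, -0.012, -13.08], [-0.014, 0.087, 0.996, 1607.35], [0.0, 0.0, 0.0, 1.0]]}
{'clock': 0.1, 'qpos': array([-1.35982642,  0.62926145,  0.03842842,  1.51827427, -0.02700704,
        0.99633531, -0.01996856]), 'qd': array([ 0.00233753, -0.0015971 , -0.0009556 , -0.00067552,  0.00130068,
       -0.00234306,  0.00096213]), 'tau': array([ 3.83113176e-03, -5.64532721e+01,  1.23068534e+00, -1.93975264e+01,
        1.12814654e-02,  5.31904574e-03,  2.01202766e-06]), 'eef_pos': array([177.41452977, 624.71903198, 230.47369487]), 'tool_rot': array([-3.13983154e+00,  3.16321638e-06,  2.86486343e+00]), 'force': array([-0.23698085, -0.39803025, -0.07915308]), 'torque': array([ 0.04043281, -0.01563089,  0.01295406]), 'width': 85.27866264200193}
```

View pics/scene0.png

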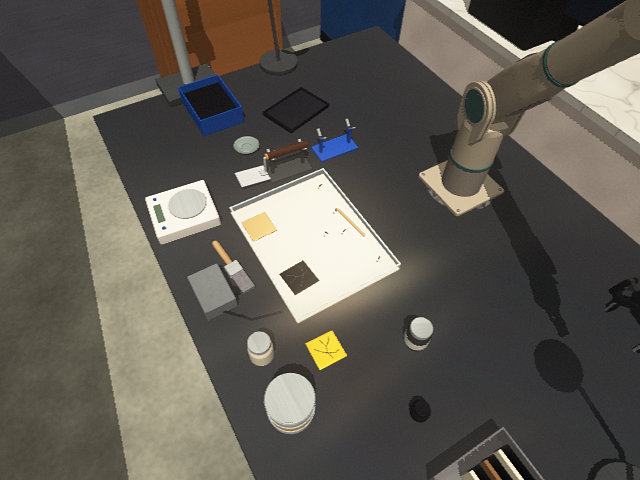

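View pics/top0.png

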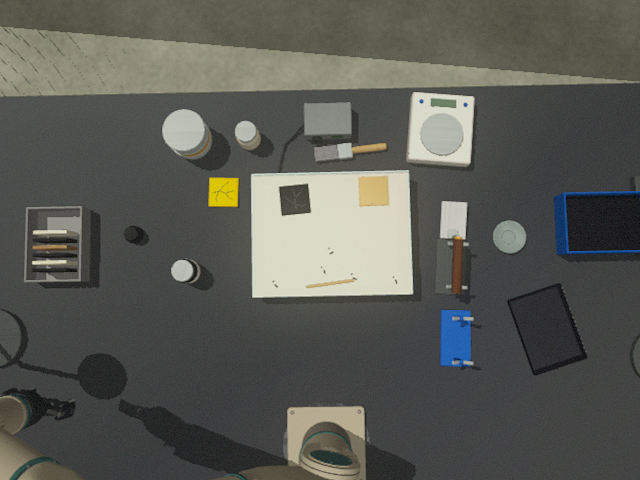

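The scene picture shows the tray in the middle, the black slab at (299,278), the tan pale slab at (260,226), and the spatula in the steel stand at (288,152).

In the top view, the candidates are:
- **Slab:** black slab in the tray at (295,199), or the yellow look-alike outside it at (223,192). I take the black one, which lies in the tray black side up.
- **Stand:** grey stand holding the spatula at (455,265), or the empty blue one at (456,338). I take the grey one.

Next I confirm these in one crop and measure them.

```bash
cat > h.py <<'E'
import numpy as np, cv2
from cell import ctrl, eyes
def ray(n,uv):
    c=eyes.calibration(n);P=np.array(c['pose']);uv=np.atleast_2d(np.asarray(uv,float))
    d=np.c_[(uv[:,0]-c['cx'])/c['fx'],-(uv[:,1]-c['cy'])/c['fy'],-np.ones(len(uv))]@P[:3,:3].T
    return P[:3,3],d
def plane(n,uv,z):
    o,d=ray(n,uv); return o+d*((z-o[2])/d[:,2])[:,None]
def proj(n,p):
    c=eyes.calibration(n);P=np.array(c['pose']);q=(np.atleast_2d(p)-P[:3,3])@P[:3,:3]
    return np.c_[c['cx']+c['fx']*q[:,0]/-q[:,2],c['cy']-c['fy']*q[:,1]/-q[:,2]]
E
python3 - <<'E'
from h import *
np.set_printoptions(precision=1,suppress=True)
im=cv2.imread('pics/top0.png'); hsv=cv2.cvtColor(im,cv2.COLOR_BGR2HSV)
def big(m,box):
    x0,y0,x1,y1=box; k=np.zeros(m.shape,np.uint8);k[y0:y1,x0:x1]=m[y0:y1,x0:x1]
    c=max(cv2.findContours(k,cv2.RETR_EXTERNAL,cv2.CHAIN_APPROX_NONE)[0],key=cv2.contourArea); return c
V=hsv[...,2];S=hsv[...,1]
white=((V>150)&(S<60)).astype(np.uint8)
for name,m,box,z in [("tray",white,(235,160,425,310),45),("slab",(V<110).astype(np.uint8),(270,178,325,222),52),("other",(S>70).astype(np.uint8),(350,172,398,212),52),("handle",((S>90)&(V>40)&(hsv[...,0]<20)).astype(np.uint8),(445,230,472,300),98),("blade",((V>120)).astype(np.uint8),(436,195,472,240),20)]:
    c=big(m,box); r=cv2.minAreaRect(c); 
    # pixel-centre rect +1px size
    b=plane("top",cv2.boxPoints(r),z); print(name,r, "\n",b[:,:2],"c",b.mean(0)[:2], "sides",np.linalg.norm(b[1]-b[0]),np.linalg.norm(b[2]-b[1]))
a=cv2.resize(im[160:310,245:475],None,fx=3.4,fy=3.4,interpolation=cv2.INTER_CUBIC); cv2.imwrite('pics/crop1.png',a)
E
```

```text
tray ((330.9820556640625, 233.4592742919922), (124.22035217285156, 160.5003662109375), 88.8228530883789) 
 [[ 731.1  194.3]
 [ 731.8 -240.7]
 [ 397.1 -237.4]
 [ 395.3  189.5]] c [563.8 -23.6] sides 435.0380783078327 334.71202706041845
slab ((294.4306640625, 199.3069305419922), (28.35856056213379, 28.458065032958984), 84.2894058227539) 
 [[690.9 114.3]
 [697.2  37.8]
 [620.4  31.4]
 [614.2 107.5]] c [655.7  72.7] sides 76.72199254959465 77.06323548785636
other ((373.5, 190.5), (29.0, 29.0), 90.0) 
 [[ 715.8 -102.2]
 [ 714.3 -180.2]
 [ 635.5 -178.1]
 [ 636.9 -100.4]] c [ 675.6 -140.2] sides 78.03879480925804 78.81491602079396
handle ((457.0571594238281, 264.1273498535156), (9.699915885925293, 56.11796951293945), 2.385944128036499) 
 [[ 400.8 -328.7]
 [ 545.1 -339.9]
 [ 543.6 -364.8]
 [ 399.4 -353.4]] c [ 472.2 -346.7] sides 144.7029526380664 24.984395810323594
blade ((453.05938720703125, 219.87155151367188), (25.96406364440918, 37.78980255126953), 3.012787342071533) 
 [[ 546.9 -317.8]
 [ 650.4 -326.8]
 [ 645.3 -397.3]
 [ 541.9 -388. ]] c [ 596.1 -357.5] sides 103.88509682134351 70.70733887214934
```

View pics/crop1.png

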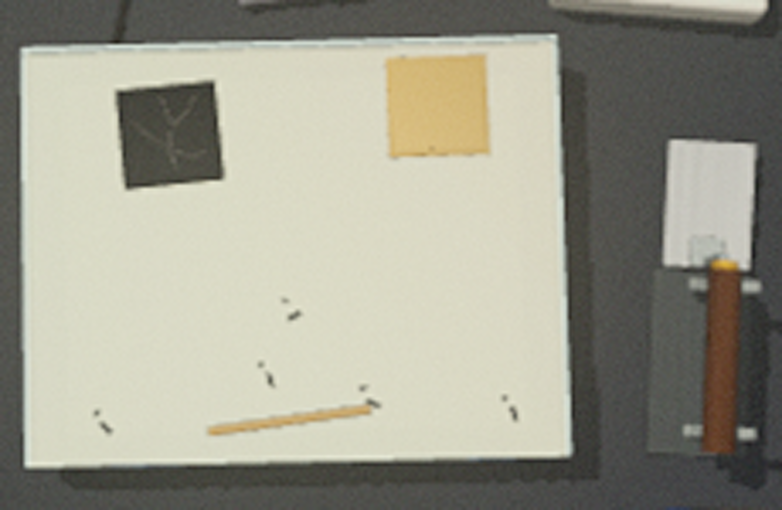

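```bash
cat >> h.py <<'E'
from scipy.spatial.transform import Rotation as R
def spat(yaw,pitch=0,roll=0):  # pitch>0: front down ; roll>0: right edge down
    return R.from_euler('ZYX',[yaw,pitch,roll],degrees=True)
def tool(G,Rs,tilt=0,s=-1,dz=0):
    # tilt>0: hand body leans to the left (+y) of the handle ; returns TCP, R
    a=np.array([0,-np.sin(np.radians(tilt)),-np.cos(np.radians(tilt))]); x=np.array([s,0,0.]); y=np.cross(a,x)
    Rt=Rs*R.from_matrix(np.c_[x,y,a]); return np.array(G)+Rt.apply([0,0,19+dz]),Rt
def rel(G,Rs,tilt=0,s=-1,frm=None):
    t,Rt=tool(G,Rs,tilt,s)
    if frm is None:
        st=ctrl.read_state(); p,R0=st['eef_pos'],R.from_euler('xyz',st['tool_rot'])
    else: p,R0=frm
    w=(R0.inv()*Rt).as_rotvec(degrees=True)
    return np.r_[R0.inv().apply(t-p)/10,w].round(2).tolist()
E
python3 - <<'E'
from h import *
print(rel([560,150,250],spat(0),0)); print(rel([560,100,250],spat(0),45));print(rel([560,150,250],spat(0),0,1))
f=tool([560,100,250],spat(0),45); print(rel([560,100,250],spat(0),-60,frm=f))
E
```

```text
[-49.77, -35.21, 0.01, -0.1, -0.01, -15.86]
[-51.51, -41.32, -0.54, 44.61, -6.24, -15.02]
[-49.77, -35.21, 0.01, -0.02, 0.14, 164.14]
[0.0, 1.84, -2.39, -105.0, 0.0, 0.0]
```

Call:
{"method": "move_arm", "body": {"increments": [[-5,-1,0,0,0,-2],[-10,-3,0,0,0,-4],[-15,-6,0,0,0,-6],[-20,-9,0,4,0,-8],[-24,-12,0,8,-1,-9],[-28,-15,0,14,-2,-10],[-32,-18,0,20,-3,-11],[-36,-22,0,26,-4,-12],[-39,-26,0,32,-4.5,-13],[-42,-30,0,38,-5,-14],[-46,-34,0,44.6,-6.2,-15],[-49,-38,-0.5,44.6,-6.2,-15],[-51.5,-41.3,-0.5,44.6,-6.2,-15],[-51.5,-41.3,-0.5,44.6,-6.2,-15],[-51.5,-41.3,-0.5,44.6,-6.2,-15],[-51.5,-41.3,-0.5,44.6,-6.2,-15]]}}

```text
clock: 1.7
eef_pos: [559.9, 87.2, 235.8]
tool_rot: [-2.359, -0.001, 3.14]
force: [-0.9, 0.9, -0.4]
width: 85.4
```

Run:
```python
from h import *
s=ctrl.read_state();print(s['qpos'].round(2),s['eef_pos'],s['tool_rot'],s['force'])
print(tool([560,100,250],spat(0),45)[0],rel([560,100,250],spat(0),45),rel([560,100,250],spat(0),-60))
```

```text
[-0.72  0.75  0.25  1.6   0.52  1.27  0.78] [559.87195596  87.21795445 235.82864985] [-2.35884806e+00 -6.09183059e-04  3.13986883e+00] [-0.86046783  0.90208032 -0.38935306]
[560.          86.56497116 236.56497116] [-0.01, -0.1, -0.01, 0.15, -0.09, -0.05] [-0.01, 1.74, -2.39, -104.85, -0.02, -0.12]
```

Call:
{"method": "move_arm", "body": {"increments": [[0,0,0,-8,0,0],[0,0,-0.2,-16,0,0],[0,0,-0.4,-24,0,0],[0,0.3,-0.6,-32,0,0],[0,0.5,-0.8,-40,0,0],[0,0.8,-1,-48,0,0],[0,1,-1.2,-56,0,0],[0,1.2,-1.4,-64,0,0],[0,1.4,-1.6,-72,0,0],[0,1.5,-1.9,-80,0,0],[0,1.6,-2.1,-88,0,0],[0,1.7,-2.3,-96,0,0],[0,1.8,-2.4,-104,0,0],[0,1.8,-2.4,-105,0,0],[0,1.8,-2.4,-105,0,0]]}}

```text
clock: 3.2
eef_pos: [560.0, 117.6, 240.0]
tool_rot: [2.092, -0.002, 3.141]
force: [0.4, 0.4, 0.6]
width: 85.5
```

Run:
```python
from h import *
s=ctrl.read_state();print(s['qpos'].round(2),s['eef_pos'],s['tool_rot'],s['force'])
G=[478,-347.5,160];print(rel([560,100,250],spat(0),-60))
print(rel(G,spat(-4.6),45))
```

```text
[ 0.65  0.85 -0.62  1.81 -0.73  0.95  2.27] [560.00770362 117.56520221 240.00526239] [ 2.09188804e+00 -2.15729435e-03  3.14141666e+00] [0.37782807 0.37137148 0.55242266]
[0.0, -0.01, -0.12, 0.14, -0.05, -0.11]
[8.28, -31.94, -36.84, 105.08, -0.84, 5.24]
```

Run:
```python
from h import *
w=tool([478,-276.5,180],spat(-4.6),45)
print(rel([540,-50,250],spat(-2),0));print(rel([478,-276.5,180],spat(-4.6),45)); print(rel([478,-347.5,88],spat(-4.6),45,frm=w))
```

```text
[2.0, -9.13, -14.08, 60.14, -1.16, 1.74]
[8.29, -26.67, -31.67, 105.08, -0.84, 5.24]
[-0.57, 1.5, 11.51, 0.0, 0.0, 0.0]
```

Call:
{"method": "move_arm", "body": {"grip": 0.2, "increments": [[0.3,-1,-2,8,0,0],[0.6,-2.5,-4,16,0,0],[0.9,-4,-6,24,0,0.5],[1.2,-5.5,-8,32,0,1],[1.5,-7,-10,40,0,1],[1.8,-8,-12,48,-0.5,1.5],[2,-9.1,-14,56,-0.5,2],[3,-12,-17,64,-0.8,3],[4,-15,-20,72,-0.8,3],[5,-18,-23,80,-0.8,4],[6,-21,-26,88,-0.8,4],[7,-24,-29,96,-0.8,5],[8.3,-26.7,-31.7,104,-0.8,5.2],[8.3,-26.7,-31.7,105.1,-0.8,5.2],[8.3,-26.7,-31.7,105.1,-0.8,5.2],[8.3,-26.7,-31.7,105.1,-0.8,5.2]]}}

```text
clock: 4.8
eef_pos: [479.8, -288.4, 168.2]
tool_rot: [-2.359, 0.007, 3.065]
force: [0.7, 0.1, 0.5]
width: 51.2
```

Run:
```python
from h import *
s=ctrl.read_state();print(s['qpos'].round(2))
print(rel([478,-347.5,88],spat(-4.6),45))
im=eyes.get_image("scene"); t=eyes.get_image("top")
a=cv2.resize(im[90:240,200:400],(800,600),interpolation=cv2.INTER_CUBIC); cv2.imwrite('pics/a1.png',a[:,:,::-1])
```

```text
[-0.36  0.78  0.61  2.08  0.84  0.51  0.82]
[-0.2, 1.46, 11.75, 0.18, 0.44, -0.11]
```

View pics/a1.png

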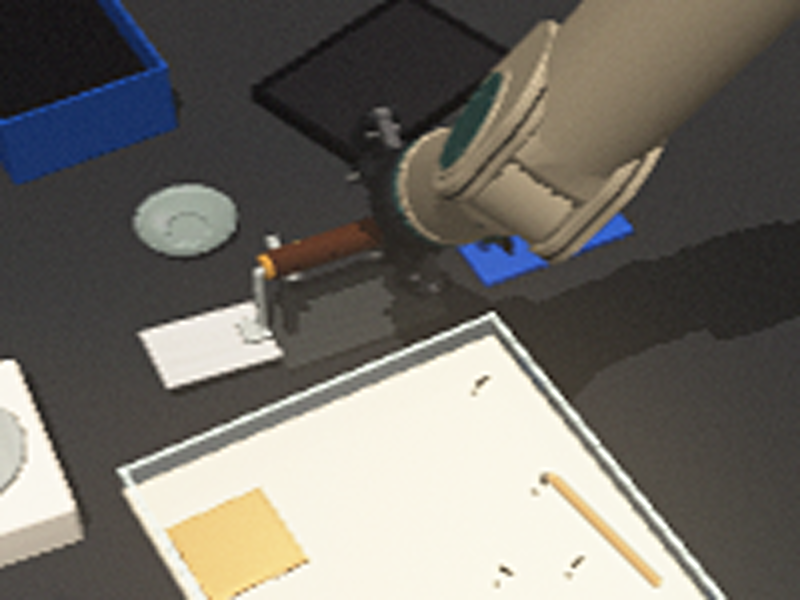

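The crop shows the spatula in the grey stand, with its ferrule at (268,265). The open hand is behind and above it, clear of the tray and the blue stand.

Call:
{"method": "move_arm", "body": {"increments": [[0,0.7,1.5,0,0.2,0],[-0.1,1.4,3.5,0.2,0.4,0],[-0.2,1.4,5.5,0.2,0.4,0],[-0.2,1.4,7.5,0.2,0.4,0],[-0.2,1.4,9.5,0.2,0.4,0],[-0.2,1.4,11,0.2,0.4,0],[-0.2,1.45,11.7,0.2,0.4,0],[-0.2,1.45,11.7,0.2,0.4,0],[-0.2,1.45,11.7,0.2,0.4,0]]}}

```text
clock: 5.8
eef_pos: [474.0, -363.4, 74.9]
tool_rot: [-2.354, -0.0, 3.056]
force: [-0.5, -0.2, -0.6]
width: 51.3
```

Run:
```python
from h import *
print(rel([478,-347.5,88],spat(-4.6),45), ctrl.read_state()['force'])
```

```text
[-0.27, 0.21, -0.17, -0.15, -0.24, -0.2] [-0.51620851 -0.15321476 -0.64109201]
```

Call:
{"method": "move_arm", "body": {"increments": [[-0.2,0.2,-0.15,0,0,0],[-0.2,0.2,-0.15,0,0,0],[-0.2,0.2,-0.15,0,0,0]]}}

```text
clock: 6.1
eef_pos: [476.1, -360.6, 74.0]
tool_rot: [-2.352, -0.002, 3.057]
force: [0.1, -0.8, 0.5]
width: 50.9
```

Call:
{"method": "move_arm", "body": {"grip": -1, "increments": [[0,0,0,0,0,0],[0,0,0,0,0,0],[0,0,0,0,0,0],[0,0,0,0,0,0],[0,0,0,0,0,0],[0,0,0,0,0,0],[0,0,0,0,0,0],[0,0,0,0,0,0]]}}

```text
clock: 6.9
eef_pos: [475.4, -361.7, 74.9]
tool_rot: [-2.35, -0.003, 3.056]
force: [0.2, 2.3, 6.7]
width: 23.0
```

Run:
```python
from h import *
import json
s=ctrl.read_state(); json.dump(dict(p=s['eef_pos'].tolist(),r=s['tool_rot'].tolist()),open('home.json','w'))
print(s['eef_pos'],rel([478,-347.5,88],spat(-4.6),45), s['force'],s['torque'],s['width'])
```

```text
[ 475.37083916 -361.69274042   74.88190545] [-0.15, 0.09, -0.04, -0.38, -0.33, -0.06] [0.21299893 2.3290086  6.7451956 ] [0.19712073 0.09329088 0.10955202] 22.982908619894555
```

Run:
```python
from h import *
st=ctrl.read_state(); f=(st['eef_pos'],R.from_euler('xyz',st['tool_rot']))
up=tool([478,-347.5,195],spat(-4.6),45)
print(rel([478,-347.5,195],spat(-4.6),45)); print(rel([430,72,195],spat(0),45,frm=up)); print(rel([430,72,160],spat(0,6.5),45,frm=up))
```

```text
[-0.11, -7.53, -7.56, -0.38, -0.33, -0.06]
[8.04, 29.3, -29.3, -0.0, -3.25, -3.25]
[8.19, 31.76, -26.82, 0.26, 1.34, -7.84]
```

Call:
{"method": "move_arm", "body": {"increments": [[0,-0.5,-0.5,0,0,0],[0,-1.5,-1.5,0,0,0],[0,-3,-3,0,0,0],[0,-4.5,-4.5,0,0,0],[0,-6,-6,0,0,0],[0,-7.5,-7.5,0,0,0],[0,-7.5,-7.5,0,0,0]]}}

```text
clock: 7.6
eef_pos: [476.1, -361.3, 182.2]
tool_rot: [-2.352, 0.001, 3.055]
force: [0.1, -0.3, -2.5]
width: 22.6
```

Call:
{"method": "move_arm", "body": {"increments": [[0.5,1.5,-1.5,0,0,0],[1,4,-4,0,0,0],[1.5,7,-7,0,-0.5,-0.5],[2.2,10,-10,0,-1,-1],[3,13,-13,0,-1.5,-1.5],[4,16,-16,0,-2,-2],[5,19,-19,0,-2.5,-2.5],[6,22,-22,0,-3,-3],[7,25,-25,0,-3.2,-3.2],[7.5,27.5,-27.5,0,-3.2,-3.2],[8,29.3,-29.3,0,-3.2,-3.2],[8,29.3,-29.3,0,-3.2,-3.2],[8,29.3,-29.3,0,-3.2,-3.2]]}}

```text
clock: 8.9
eef_pos: [431.0, 59.2, 177.5]
tool_rot: [-2.351, -0.004, 3.137]
force: [-0.4, -0.2, -1.9]
width: 22.9
```

Run:
```python
from h import *
s=ctrl.read_state(); print(s['qpos'].round(2),s['force'],s['torque'],s['width'])
print(rel([430,72,195],spat(0),45)); print(rel([430,72,134],spat(0,6.5),45))
im=eyes.get_image("scene"); t=eyes.get_image("top")
a=np.vstack([cv2.resize(im[160:340,200:440],(800,600))[:300*2], ]);cv2.imwrite('pics/b_s.png',a[:,:,::-1]);cv2.imwrite('pics/b_t.png',cv2.resize(t[160:310,245:425],(720,600))[:,:,::-1])
```

```text
[-0.87  0.72  0.3   1.98  0.51  1.01  0.58] [-0.39708941 -0.1639528  -1.89801712] [ 1.05676997  0.09364883 -0.00619234] 22.92019909257351
[0.1, -0.33, -0.24, -0.28, -0.38, -0.02]
[0.23, 4.0, 4.05, -0.26, 4.2, -4.63]
```

View pics/b_t.png

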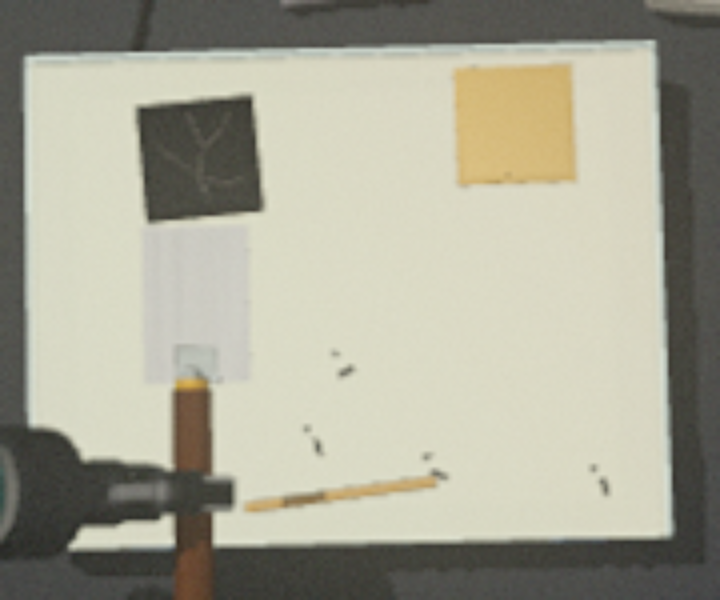

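Call:
{"method": "move_arm", "body": {"increments": [[0,0.7,0.7,0,0.8,-0.9],[0.1,1.5,1.5,0,1.8,-2],[0.1,2.5,2.5,0,2.8,-3],[0.2,3.3,3.3,0,3.6,-4],[0.2,3.8,3.85,0,4.2,-4.6],[0.2,3.8,3.85,0,4.2,-4.6],[0.2,3.8,3.85,0,4.2,-4.6]]}}

```text
clock: 9.7
eef_pos: [429.1, 58.2, 124.1]
tool_rot: [-2.352, -0.112, 3.14]
force: [-0.3, 0.2, -2.2]
width: 22.6
```

```bash
cat >> h.py <<'E'
def where(tilt=45,s=-1):
    st=ctrl.read_state(); Rt=R.from_euler('xyz',st['tool_rot']); G=st['eef_pos']-Rt.apply([0,0,19])
    Rg=tool([0,0,0],R.identity(),tilt,s)[1]; e=(Rt*Rg.inv()).as_euler('ZYX',degrees=True)
    print('G',G.round(1),'ypr',e.round(2),'F',st['force'].round(2),'T',st['torque'].round(3),'w',round(st['width'],1),'t',st['clock']); return G,e
def w2t(d): # world shift mm -> tool cm at present
    return (R.from_euler('xyz',ctrl.read_state()['tool_rot']).inv().apply(d)/10).round(3).tolist()
E
python3 - <<'E'
from h import *
where(); print(w2t([0,0,-10]),w2t([10,0,0]),w2t([0,10,0]))
E
```

```text
G [430.6  71.7 137.4] ypr [-0.11  6.45 -0.26] F [-0.26  0.2  -2.18] T [ 1.153 -0.013  0.024] w 22.6 t 9.7
[-0.112, 0.706, 0.699] [-0.994, -0.078, -0.08] [0.002, 0.704, -0.71]
```

Call:
{"method": "move_arm", "body": {"increments": [[-0.02,0.14,0.14,0,0,0],[-0.04,0.28,0.28,0,0,0],[-0.06,0.42,0.42,0,0,0],[-0.08,0.49,0.49,0,0,0],[-0.08,0.49,0.49,0,0,0]]}}

```text
clock: 10.2
eef_pos: [429.1, 58.4, 117.2]
tool_rot: [-2.352, -0.112, 3.14]
force: [0.2, -0.6, -3.4]
width: 23.0
```

Call:
{"method": "move_arm", "body": {"increments": [[-0.01,0.05,0.05,0,0,0],[-0.02,0.1,0.1,0,0,0],[-0.02,0.14,0.14,0,0,0],[-0.02,0.14,0.14,0,0,0]]}}

```text
clock: 10.6
eef_pos: [429.1, 58.4, 115.2]
tool_rot: [-2.352, -0.112, 3.14]
force: [0.8, 0.5, -3.1]
width: 23.1
```

Run:
```python
from h import *
where()
```

```text
G [430.6  71.9 128.5] ypr [-0.1   6.43 -0.22] F [ 0.82  0.48 -3.12] T [ 1.139 -0.042 -0.006] w 23.1 t 10.6
```

Call:
{"method": "move_arm", "body": {"increments": [[-0.01,0.04,0.04,0,0,0],[-0.01,0.07,0.07,0,0,0],[-0.01,0.07,0.07,0,0,0]]}}

```text
clock: 10.9
eef_pos: [429.1, 58.4, 114.2]
tool_rot: [-2.352, -0.112, 3.14]
force: [-0.4, -0.2, -2.8]
width: 22.8
```

```bash
python3 -c "
from h import *
where()"
```

```text
G [430.6  71.9 127.5] ypr [-0.09  6.43 -0.22] F [-0.41 -0.21 -2.78] T [ 1.135 -0.008  0.017] w 22.8 t 10.9
```

Call:
{"method": "move_arm", "body": {"increments": [[-0.01,0.04,0.04,0,0,0],[-0.01,0.07,0.07,0,0,0],[-0.01,0.07,0.07,0,0,0]]}}

```text
clock: 11.2
eef_pos: [429.1, 58.4, 113.2]
tool_rot: [-2.352, -0.112, 3.14]
force: [0.4, 0.2, -2.7]
width: 22.6
```

```bash
python3 -c "
from h import *
where()"
```

```text
G [430.6  71.9 126.5] ypr [-0.09  6.43 -0.22] F [ 0.44  0.18 -2.73] T [ 1.155 -0.036 -0.004] w 22.6 t 11.2
```

Call:
{"method": "move_arm", "body": {"increments": [[-0.01,0.04,0.04,0,0,0],[-0.01,0.07,0.07,0,0,0],[-0.01,0.07,0.07,0,0,0]]}}

```text
clock: 11.5
eef_pos: [428.9, 58.2, 112.4]
tool_rot: [-2.352, -0.112, 3.14]
force: [-0.9, -0.3, -0.7]
width: 22.9
```

```bash
python3 -c "
from h import *
where()"
```

```text
G [430.5  71.7 125.7] ypr [-0.12  6.43 -0.25] F [-0.92 -0.33 -0.7 ] T [ 0.893 -0.084 -0.142] w 22.9 t 11.5
```

Call:
{"method": "move_arm", "body": {"increments": [[-0.01,0.04,0.04,0,0,0],[-0.01,0.07,0.07,0,0,0],[-0.01,0.07,0.07,0,0,0]]}}

```text
clock: 11.8
eef_pos: [428.9, 58.1, 111.5]
tool_rot: [-2.352, -0.112, 3.139]
force: [-1.1, -0.3, 0.8]
width: 23.0
```

```bash
python3 -c "
from h import *
where()"
```

```text
G [430.4  71.6 124.8] ypr [-0.13  6.43 -0.26] F [-1.13 -0.28  0.79] T [ 0.642 -0.152 -0.249] w 23.0 t 11.8
```

Call:
{"method": "move_arm", "body": {"increments": [[0.01,-0.07,-0.07,0,0,0],[-0.3,-0.09,-0.09,0,0,0],[-0.8,-0.13,-0.13,0,0,0],[-1.3,-0.17,-0.17,0,0,0],[-1.8,-0.21,-0.21,0,0,0],[-2.3,-0.25,-0.25,0,0,0],[-2.8,-0.29,-0.29,0,0,0],[-2.8,-0.29,-0.29,0,0,0]]}}

```text
clock: 12.6
eef_pos: [458.3, 58.3, 112.1]
tool_rot: [-2.353, -0.111, 3.14]
force: [0.3, 0.1, -2.5]
width: 22.5
```

```bash
python3 -c "
from h import *
where();print(w2t([10,0,0]))"
```

```text
G [459.8  71.8 125.4] ypr [-0.08  6.36 -0.19] F [ 0.31  0.05 -2.54] T [ 0.899 -0.209  0.057] w 22.5 t 12.6
[-0.994, -0.078, -0.079]
```

Call:
{"method": "move_arm", "body": {"increments": [[-0.3,-0.04,-0.04,0,0,0],[-0.8,-0.08,-0.08,0,0,0],[-1.3,-0.12,-0.12,0,0,0],[-1.8,-0.16,-0.16,0,0,0],[-2.2,-0.19,-0.19,0,0,0],[-2.2,-0.19,-0.19,0,0,0]]}}

```text
clock: 13.2
eef_pos: [480.5, 58.3, 112.3]
tool_rot: [-2.353, -0.111, 3.14]
force: [-0.3, -0.6, -1.5]
width: 22.7
```

```bash
python3 -c "
from h import *
where()
t=eyes.get_image('top');s=eyes.get_image('scene')
cv2.imwrite('pics/c.png',np.hstack([cv2.resize(t[160:270,250:350],None,fx=4,fy=4,interpolation=2),cv2.resize(s[220:330,230:330],None,fx=4,fy=4,interpolation=2)])[:,:,::-1])"
```

```text
G [482.   71.8 125.6] ypr [-0.09  6.36 -0.2 ] F [-0.34 -0.56 -1.47] T [ 0.948 -0.204  0.033] w 22.7 t 13.2
```

View pics/c.png

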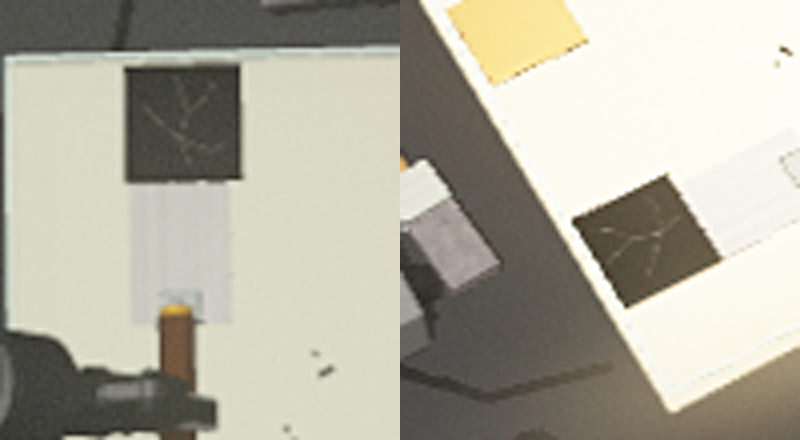

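The view shows the slab squared up against the blade at (183,123) in the left half and about at the back wall. Next comes the wedging.

Call:
{"method": "move_arm", "body": {"increments": [[-0.2,-0.02,-0.02,0,0,0],[-0.4,-0.04,-0.04,0,0,0],[-0.6,-0.06,-0.06,0,0,0],[-0.8,-0.07,-0.07,0,0,0]]}}

```text
clock: 13.7
eef_pos: [487.7, 58.3, 112.5]
tool_rot: [-2.352, -0.112, 3.14]
force: [-0.8, 0.5, -0.5]
width: 23.0
```

```bash
python3 -c "
from h import *
where()"
```

```text
G [489.2  71.8 125.8] ypr [-0.08  6.43 -0.22] F [-0.77  0.5  -0.51] T [ 0.836  0.03  -0.193] w 23.0 t 13.7
```

Call:
{"method": "move_arm", "body": {"increments": [[-0.2,-0.02,-0.02,0,0,0],[-0.5,-0.04,-0.04,0,0,0],[-0.8,-0.06,-0.06,0,0,0],[-1,-0.08,-0.08,0,0,0]]}}

```text
clock: 14.1
eef_pos: [497.9, 58.3, 112.5]
tool_rot: [-2.352, -0.112, 3.14]
force: [-0.6, 0.7, -1.4]
width: 22.6
```

```bash
python3 -c "
from h import *
where()
t=eyes.get_image('top');s=eyes.get_image('scene')
cv2.imwrite('pics/d.png',np.hstack([cv2.resize(t[160:270,250:350],None,fx=4,fy=4,interpolation=2),cv2.resize(s[220:330,230:330],None,fx=4,fy=4,interpolation=2)])[:,:,::-1])"
```

```text
G [499.5  71.8 125.8] ypr [-0.1   6.42 -0.22] F [-0.6   0.66 -1.41] T [ 0.957  0.056 -0.156] w 22.6 t 14.1
```

Call:
{"method": "move_arm", "body": {"increments": [[-0.3,-0.03,-0.03,0,0,0],[-0.7,-0.06,-0.06,0,0,0],[-1.1,-0.09,-0.09,0,0,0],[-1.5,-0.12,-0.12,0,0,0],[-1.9,-0.15,-0.15,0,0,0],[-2.2,-0.18,-0.18,0,0,0]]}}

```text
clock: 14.8
eef_pos: [520.0, 58.2, 112.6]
tool_rot: [-2.352, -0.112, 3.14]
force: [-2.4, 0.4, -0.1]
width: 22.9
```

```bash
python3 -c "
from h import *
where()
t=eyes.get_image('top');s=eyes.get_image('scene')
cv2.imwrite('pics/d.png',np.hstack([cv2.resize(t[160:270,250:350],None,fx=4,fy=4,interpolation=2),cv2.resize(s[220:330,230:330],None,fx=4,fy=4,interpolation=2)])[:,:,::-1])"
```

```text
G [521.6  71.7 125.9] ypr [-0.11  6.43 -0.23] F [-2.36  0.4  -0.12] T [ 0.868  0.136 -0.286] w 22.9 t 14.8
```

View pics/d.png

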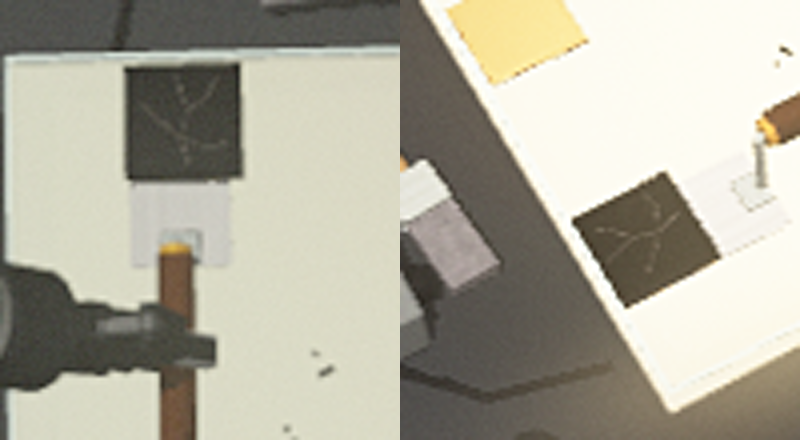

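The blade is sliding under the slab, which stays against the wall.

Call:
{"method": "move_arm", "body": {"increments": [[-0.3,-0.03,-0.03,0,0,0],[-0.7,-0.06,-0.06,0,0,0],[-1.1,-0.09,-0.09,0,0,0],[-1.5,-0.12,-0.12,0,0,0],[-1.9,-0.15,-0.15,0,0,0],[-2.3,-0.18,-0.18,0,0,0],[-2.6,-0.21,-0.21,0,0,0],[-2.6,-0.21,-0.21,0,0,0]]}}

```text
clock: 15.7
eef_pos: [546.8, 58.3, 112.5]
tool_rot: [-2.353, -0.111, 3.14]
force: [0.0, -0.8, -1.9]
width: 23.0
```

```bash
python3 -c "
from h import *
G,e=where(); st=ctrl.read_state();f=(st['eef_pos'],R.from_euler('xyz',st['tool_rot']))
print(rel([G[0]-1,G[1],G[2]+2],spat(0,5),45));print(rel([G[0]-5,G[1],G[2]+15],spat(0,2),45))"
```

```text
G [548.3  71.7 125.8] ypr [-0.07  6.36 -0.19] F [ 0.04 -0.81 -1.86] T [ 0.922 -0.126 -0.093] w 23.0 t 15.7
[0.09, -0.13, -0.13, -0.19, -1.01, 0.92]
[0.56, -1.02, -1.01, -0.19, -3.13, 3.04]
```

Call:
{"method": "move_arm", "body": {"increments": [[0.1,-0.15,-0.15,0,-0.4,0.4],[0.15,-0.3,-0.3,0,-0.8,0.8],[0.2,-0.45,-0.45,0,-1.3,1.3],[0.3,-0.6,-0.6,-0.1,-1.8,1.8],[0.4,-0.75,-0.75,-0.1,-2.3,2.3],[0.5,-0.9,-0.9,-0.2,-2.7,2.7],[0.56,-1,-1,-0.2,-3.1,3],[0.56,-1,-1,-0.2,-3.1,3],[0.56,-1,-1,-0.2,-3.1,3]]}}

```text
clock: 16.6
eef_pos: [542.0, 58.4, 127.3]
tool_rot: [-2.356, -0.037, 3.142]
force: [0.1, 0.9, -3.6]
width: 22.7
```

```bash
python3 -c "
from h import *
G,e=where(); print(w2t([-10,0,0]))
t=eyes.get_image('top');s=eyes.get_image('scene')
cv2.imwrite('pics/e.png',np.hstack([cv2.resize(t[160:270,250:350],None,fx=4,fy=4,interpolation=2),cv2.resize(s[220:330,230:330],None,fx=4,fy=4,interpolation=2)])[:,:,::-1])"
```

```text
G [542.5  71.8 140.7] ypr [-0.    2.11 -0.  ] F [ 0.07  0.87 -3.58] T [ 1.285  0.198 -0.005] w 22.7 t 16.6
[0.999, 0.026, 0.026]
```

View pics/e.png

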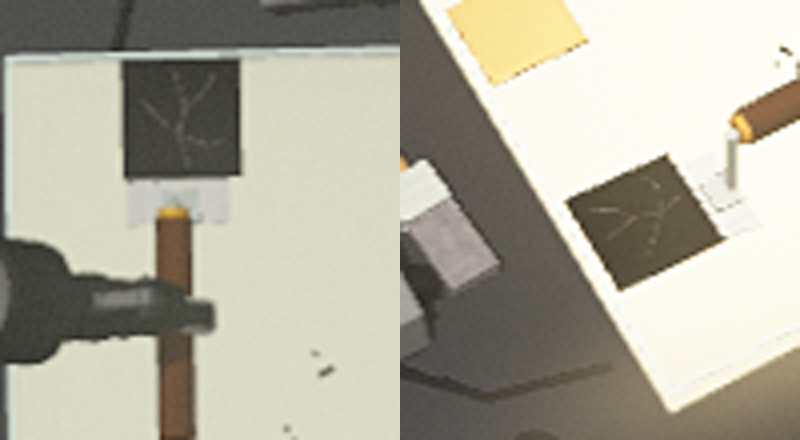

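The slab rides on the blade, 30 mm short of the heel, and the top view shows it black side up at (182,118). Now I pull back from the wall and compute the flip.

Call:
{"method": "move_arm", "body": {"increments": [[0.2,0,0,0,0,0],[0.6,0.02,0.02,0,0,0],[1.2,0.03,0.03,0,0,0],[1.9,0.05,0.05,0,0,0],[2.6,0.1,0.1,0,0,0],[3.3,0.2,0.2,0,0,0],[4,0.3,0.3,0,0,0],[4.5,0.4,0.4,0,0,0],[4.8,0.5,0.5,0,0,0],[5,0.6,0.6,0,0,0],[5,0.6,0.6,0,0,0]]}}

```text
clock: 17.8
eef_pos: [491.5, 58.3, 120.5]
tool_rot: [-2.356, -0.037, 3.142]
force: [0.2, 0.3, -3.7]
width: 23.2
```

```bash
cat >> h.py <<'E'
def flip(roll,h,y=38,xe=612,pitch=2,yaw=0):
    Rs=spat(yaw,pitch,roll); E=np.array([xe,y,45+h]); return E-Rs.apply([120,-34,-66.5]),Rs
E
python3 -c "
from h import *
G,e=where()
for r,h in [(0,14),(8,12),(16,9),(24,8),(30,8),(36,8),(42,9),(48,10),(54,12),(60,14)]:
    g,Rs=flip(r,h); print(r,g.round(),rel(g,Rs,45))
"
```

```text
G [492.   71.8 133.9] ypr [-0.    2.13 -0.02] F [ 0.24  0.33 -3.65] T [1.333 0.223 0.004] w 23.2 t 17.8
0 [494.  72. 130.] [-0.26, 0.31, 0.28, -0.02, -0.09, 0.09]
8 [495.  62. 132.] [-0.26, -0.25, 0.79, -8.02, -0.1, 0.08]
16 [495.  52. 131.] [-0.28, -0.68, 1.47, -16.02, -0.11, 0.08]
24 [495.  42. 132.] [-0.28, -1.18, 2.09, -24.02, -0.11, 0.07]
30 [495.  34. 132.] [-0.28, -1.56, 2.55, -30.02, -0.12, 0.06]
36 [495.  26. 131.] [-0.28, -1.88, 3.05, -36.02, -0.12, 0.06]
42 [495.  19. 130.] [-0.28, -2.23, 3.51, -42.02, -0.12, 0.05]
48 [495.  11. 129.] [-0.27, -2.51, 3.99, -48.02, -0.13, 0.05]
54 [494.   4. 128.] [-0.27, -2.81, 4.43, -54.02, -0.13, 0.04]
60 [494.  -3. 126.] [-0.26, -3.05, 4.88, -60.02, -0.13, 0.03]
```

Call:
{"method": "move_arm", "body": {"increments": [[-0.1,0.1,0.3,-2,0,0],[-0.2,0,0.5,-5,0,0],[-0.25,-0.25,0.8,-8,0,0],[-0.25,-0.47,1.1,-12,0,0],[-0.25,-0.7,1.45,-16,0,0],[-0.25,-0.9,1.8,-20,0,0],[-0.25,-1.2,2.1,-24,0,0],[-0.25,-1.35,2.3,-27,0,0],[-0.25,-1.55,2.55,-30,0,0],[-0.25,-1.7,2.8,-33,0,0],[-0.25,-1.9,3.05,-36,0,0],[-0.25,-2.05,3.3,-39,0,0],[-0.25,-2.2,3.5,-42,0,0],[-0.25,-2.35,3.75,-45,0,0],[-0.25,-2.35,3.75,-45,0,0]]}}

```text
clock: 19.3
eef_pos: [493.4, 10.5, 111.0]
tool_rot: [-3.139, -0.037, 3.134]
force: [-0.4, -1.0, -3.1]
width: 22.9
```

```bash
python3 -c "
from h import *
G,e=where()
for r,h,y in [(45,10,38),(50,10,38),(55,12,38),(60,14,38),(65,16,38),(70,18,36),(75,20,34),(80,22,31),(85,24,28),(90,26,25),(95,28,20),(100,30,15)]:
    g,Rs=flip(r,h,y); print(r,g.round(),rel(g,Rs,45))
t=eyes.get_image('top');s=eyes.get_image('scene')
cv2.imwrite('pics/f.png',np.hstack([cv2.resize(t[160:270,250:350],None,fx=4,fy=4,interpolation=2),cv2.resize(s[220:330,230:330],None,fx=4,fy=4,interpolation=2)])[:,:,::-1])"
```

```text
G [494.1  10.6 130. ] ypr [-0.42  2.14 44.87] F [-0.37 -0.98 -3.06] T [-0.069  0.116  0.019] w 22.9 t 19.3
45 [495.  15. 130.] [-0.05, 0.45, -0.03, -0.11, -0.14, -0.41]
50 [494.   9. 128.] [-0.05, 0.01, 0.2, -5.11, -0.12, -0.42]
55 [494.   3. 127.] [-0.05, -0.42, 0.25, -10.11, -0.1, -0.43]
60 [494.  -3. 126.] [-0.04, -0.82, 0.35, -15.11, -0.09, -0.43]
65 [494.  -8. 124.] [-0.04, -1.19, 0.48, -20.11, -0.07, -0.44]
70 [494. -15. 122.] [-0.04, -1.73, 0.64, -25.11, -0.05, -0.44]
75 [494. -21. 119.] [-0.03, -2.24, 0.83, -30.11, -0.03, -0.44]
80 [494. -29. 116.] [-0.03, -2.82, 1.04, -35.11, -0.01, -0.44]
85 [493. -35. 113.] [-0.03, -3.36, 1.28, -40.11, 0.01, -0.45]
90 [493. -42. 109.] [-0.03, -3.86, 1.53, -45.11, 0.03, -0.45]
95 [493. -49. 105.] [-0.03, -4.51, 1.81, -50.11, 0.05, -0.45]
100 [493. -56. 101.] [-0.02, -5.13, 2.09, -55.11, 0.07, -0.45]
```

View pics/f.png

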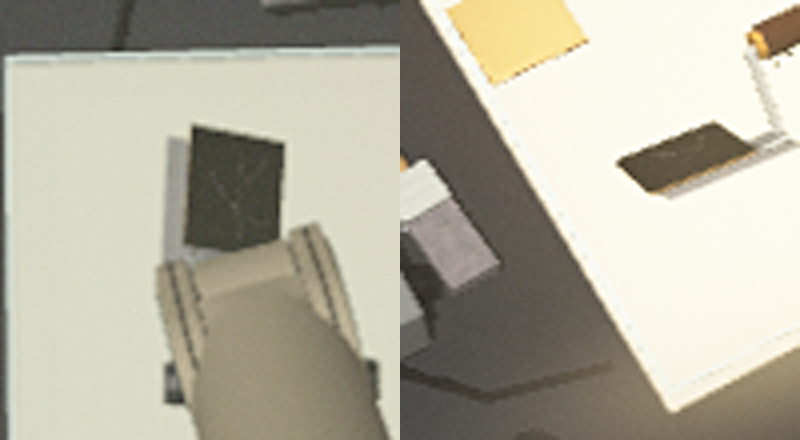

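The slab has slid down onto the floor on its right edge and leans on the blade, clear of the hand. I continue the roll.

Call:
{"method": "move_arm", "body": {"increments": [[0,0,0.1,-2,0,0],[0,0,0.2,-5,0,0],[0,-0.3,0.25,-9,0,-0.2],[0,-0.6,0.3,-13,0,-0.4],[0,-0.95,0.4,-17,0,-0.4],[0,-1.35,0.5,-21,0,-0.4],[0,-1.75,0.65,-25,0,-0.4],[0,-2.15,0.8,-29,0,-0.4],[0,-2.6,1,-33,0,-0.4],[0,-3,1.15,-37,0,-0.4],[0,-3.35,1.3,-40,0,-0.4],[0,-3.7,1.45,-43,0,-0.4],[0,-4.1,1.6,-46,0,-0.4],[0,-4.4,1.75,-49,0,-0.4],[0,-4.75,1.9,-52,0,-0.4],[0,-5.1,2.1,-55,0,-0.4],[0,-5.1,2.1,-55,0,-0.4],[0,-5.1,2.1,-55,0,-0.4]]}}

```text
clock: 21.2
eef_pos: [493.1, -35.4, 89.0]
tool_rot: [2.184, -0.035, -3.135]
force: [0.1, 0.3, -2.7]
width: 23.0
```

```bash
python3 -c "
from h import *
G,e=where(); print(w2t([0,0,10]),w2t([0,10,0]))
t=eyes.get_image('top');s=eyes.get_image('scene')
cv2.imwrite('pics/g.png',np.hstack([cv2.resize(t[160:270,250:350],None,fx=4,fy=4,interpolation=2),cv2.resize(s[220:330,230:330],None,fx=4,fy=4,interpolation=2)])[:,:,::-1])"
```

```text
G [493.6 -51.  100. ] ypr [ 0.38  2.   99.88] F [ 0.11  0.29 -2.72] T [-1.284  0.081 -0.013] w 23.0 t 21.2
[0.035, 0.817, -0.575] [-0.007, 0.575, 0.818]
```

View pics/g.png

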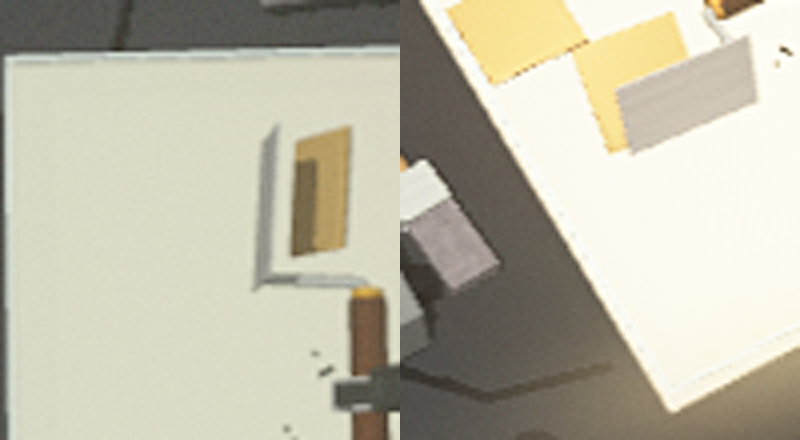

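The slab is caught mid-fall, pale side up, at (322,190), free of the blade and the neck. I let it settle and check it numerically.

Call:
{"method": "move_arm", "body": {"increments": [[0,0,0,0,0,0],[0,0,0,0,0,0],[0,0,0,0,0,0],[0,0.1,0.2,0,0,0],[0,0.6,0.8,0,0,0],[0,1.2,1.6,0,0,0],[0,1.7,2.4,0,0,0],[0,3,2,0,0,0],[0,5,0.5,0,0,0],[0,7,-1,0,0,0],[0,7,-1,0,0,0]]}}

```text
clock: 22.4
eef_pos: [496.3, -3.0, 156.3]
tool_rot: [2.183, -0.029, -3.135]
force: [0.8, -0.4, -2.5]
width: 22.8
```

```bash
cat > slab.py <<'E'
from h import *
def look(tag):
    t=eyes.get_image('top');hsv=cv2.cvtColor(t,cv2.COLOR_RGB2HSV); m=((hsv[...,1]>70)&(hsv[...,0]>10)).astype(np.uint8); m[:170]=0;m[250:]=0;m[:,:255]=0;m[:,405:]=0
    for c in cv2.findContours(m,cv2.RETR_EXTERNAL,cv2.CHAIN_APPROX_NONE)[0]:
        if cv2.contourArea(c)>150:
            r=cv2.minAreaRect(c);b=plane('top',cv2.boxPoints(r),52);print('pale',np.round(r[0]),b.mean(0).round(),np.linalg.norm(b[1]-b[0]).round(),np.linalg.norm(b[2]-b[1]).round())
    cv2.imwrite(f'pics/{tag}.png',cv2.resize(t[160:310,245:475],None,fx=3.4,fy=3.4,interpolation=2)[:,:,::-1])
E
python3 -c "
from slab import *
G,e=where(); look('h1')
print(rel([460,0,190],spat(0,0,0),45)); print(rel([470,-120,195],spat(-2,0,0),45)); u=tool([478,-347.5,195],spat(-4.6),45); print(rel([478,-347.5,195],spat(-4.6),45))"
```

```text
G [496.8 -18.6 167.2] ypr [ 0.39  1.66 99.95] F [ 0.81 -0.37 -2.53] T [-1.375  0.026 -0.035] w 22.8 t 22.4
pale [329. 238.] [548. -18.  52.] 21.0 56.0
pale [341. 210.] [624. -51.  52.] 79.0 78.0
pale [373. 191.] [ 675. -139.   52.] 79.0 79.0
[3.63, 1.18, -2.0, 99.89, -2.04, 0.24]
[2.77, -5.29, -12.13, 99.85, -2.23, 2.51]
[2.18, -18.36, -30.75, 99.75, -2.49, 5.46]
```

The slab now lies flat at (624,-51), measuring 79 x 78 mm and pale side up. The other slab has not moved. I bring the spatula back.

Call:
{"method": "move_arm", "body": {"increments": [[0.3,1.5,-1,6,0,0],[0.6,2.2,-1.6,14,0,0],[0.9,2.4,-2,22,0,0],[1.2,2.2,-2.4,30,-0.5,0],[1.5,1.9,-2.6,38,-0.5,0],[1.8,1.6,-2.8,46,-1,0],[2.1,1.4,-2.8,54,-1,0],[2.4,1.2,-2.8,62,-1,0],[2.7,1.2,-2.6,70,-1.5,0],[3,1.2,-2.4,78,-1.5,0],[3.3,1.2,-2.2,86,-2,0],[3.6,1.2,-2.1,94,-2,0.2],[3.6,1.2,-2,99.9,-2,0.2],[3.6,1.2,-2,99.9,-2,0.2]]}}

```text
clock: 23.85
eef_pos: [458.8, -9.1, 171.8]
tool_rot: [-2.358, -0.01, -3.133]
force: [-0.0, 1.4, -3.0]
width: 22.7
```

```bash
python3 -c "
from h import *
import json
where(); d=json.load(open('home.json')); Rh=R.from_euler('xyz',d['r']); st=ctrl.read_state();R0=R.from_euler('xyz',st['tool_rot']);p=st['eef_pos']
print(np.r_[R0.inv().apply(np.array(d['p'])+[0.5,1,110]-p)/10,(R0.inv()*Rh).as_rotvec(degrees=True)].round(2))"
```

```text
G [458.8   4.3 185.3] ypr [0.47 0.55 0.12] F [-0.04  1.35 -3.03] T [1.171 0.121 0.037] w 22.7 t 23.85
[ -1.4  -25.85  23.88   0.46   3.54   4.04]
```

Call:
{"method": "move_arm", "body": {"increments": [[0,-1.5,1,0,0,0],[0,-3.5,2.5,0,0.3,0.3],[-0.2,-6,5,0,0.6,0.7],[-0.4,-9,8,0,1,1.2],[-0.6,-12,11,0.2,1.5,1.7],[-0.8,-15,14,0.2,2,2.3],[-1,-18,17,0.3,2.5,3],[-1.2,-21,20,0.4,3,3.5],[-1.3,-23.5,22,0.5,3.5,4],[-1.4,-25.2,23.3,0.5,3.5,4],[-1.4,-25.85,23.9,0.5,3.5,4],[-1.4,-25.85,23.9,0.5,3.5,4],[-1.4,-25.85,23.9,0.5,3.5,4]]}}

```text
clock: 25.15
eef_pos: [473.2, -364.7, 188.2]
tool_rot: [-2.351, 0.003, 3.049]
force: [-0.7, 0.2, -2.6]
width: 22.9
```

```bash
cat > tohome.py <<'E'
from h import *
import json,sys
where(); d=json.load(open('home.json')); Rh=R.from_euler('xyz',d['r']); st=ctrl.read_state();R0=R.from_euler('xyz',st['tool_rot']);p=st['eef_pos']
for dz in map(float,sys.argv[1:]): print(dz,np.r_[R0.inv().apply(np.array(d['p'])+[0,0,dz]-p)/10,(R0.inv()*Rh).as_rotvec(degrees=True)].round(2).tolist())
E
python3 tohome.py 20 6 0; python3 -c "
from slab import *
look('h2')
s=eyes.get_image('scene'); cv2.imwrite('pics/h2s.png',cv2.resize(s[110:290,200:440],(800,600),interpolation=2)[:,:,::-1])"
```

```text
G [ 474.4 -351.2  201.6] ypr [-5.31 -0.17 -0.3 ] F [-0.73  0.16 -2.55] T [ 1.141 -0.048 -0.008] w 22.9 t 25.15
20.0 [-0.16, 6.86, 6.34, 0.08, -0.05, -0.55]
6.0 [-0.15, 7.85, 7.32, 0.08, -0.05, -0.55]
0.0 [-0.15, 8.28, 7.75, 0.08, -0.05, -0.55]
pale [341. 210.] [624. -51.  52.] 79.0 78.0
pale [373. 191.] [ 675. -139.   52.] 78.0 80.0
```

View pics/h2s.png

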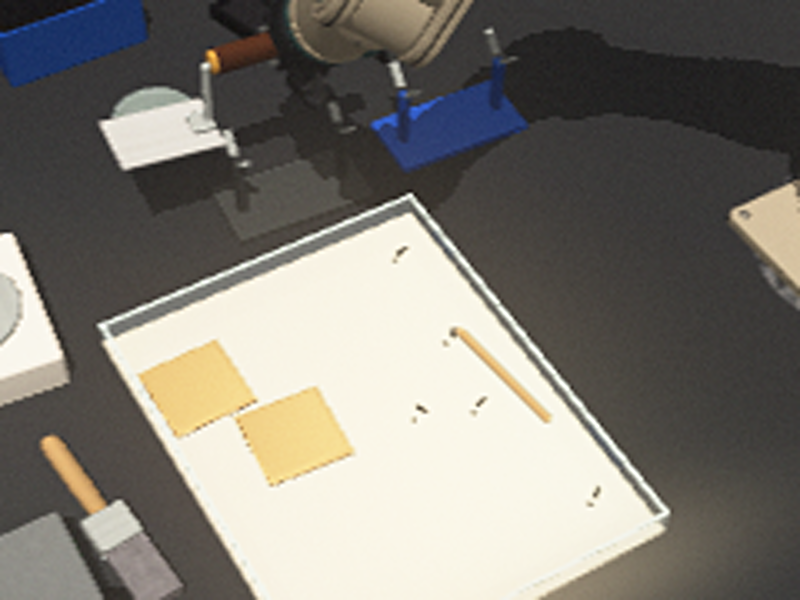

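Both slabs lie pale and flat in the tray, and the spatula hangs over its stand. I lower it.

Call:
{"method": "move_arm", "body": {"increments": [[-0.15,0.5,0.1,0,0,-0.3],[-0.15,1.5,1,0,0,-0.5],[-0.15,3,2.5,0,0,-0.5],[-0.15,4.5,4,0,0,-0.5],[-0.15,5.9,5.4,0,0,-0.5],[-0.15,6.9,6.4,0,0,-0.5],[-0.15,7.5,7,0,0,-0.5],[-0.15,7.5,7,0,0,-0.5]]}}

```text
clock: 26.05
eef_pos: [476.0, -361.5, 84.5]
tool_rot: [-2.35, -0.006, 3.057]
force: [0.7, 0.2, -2.9]
width: 22.7
```

```bash
python3 tohome.py 3 0
```

```text
G [ 477.3 -348.    97.8] ypr [-4.82  0.33 -0.37] F [ 0.66  0.25 -2.92] T [1.091 0.006 0.025] w 22.7 t 26.05
3.0 [0.06, 0.45, 0.48, 0.01, -0.05, 0.14]
0.0 [0.06, 0.67, 0.69, 0.01, -0.05, 0.14]
```

Call:
{"method": "move_arm", "body": {"increments": [[0.03,0.2,0.2,0,0,0],[0.06,0.35,0.35,0,0,0],[0.06,0.5,0.5,0,0,0],[0.06,0.62,0.62,0,0,0],[0.06,0.7,0.7,0,0,0],[0.06,0.7,0.7,0,0,0]]}}

```text
clock: 26.65
eef_pos: [475.3, -362.8, 76.2]
tool_rot: [-2.349, -0.003, 3.055]
force: [0.2, 0.3, -1.4]
width: 22.7
```

```bash
python3 tohome.py 0
```

```text
G [ 476.5 -349.3   89.5] ypr [-4.95  0.17 -0.43] F [ 0.16  0.26 -1.4 ] T [ 1.079 -0.011  0.013] w 22.7 t 26.65
0.0 [0.01, 0.17, 0.01, -0.05, -0.04, -0.06]
```

Call:
{"method": "move_arm", "body": {"increments": [[0,0.08,0,0,0,0],[0,0.17,0,0,0,0],[0,0.17,0,0,0,0]]}}

```text
clock: 26.95
eef_pos: [475.4, -361.7, 75.0]
tool_rot: [-2.348, -0.003, 3.055]
force: [0.4, 1.1, -1.1]
width: 23.2
```

Call:
{"method": "move_arm", "body": {"grip": 0.1, "increments": [[0,0,0,0,0,0],[0,0,0,0,0,0],[0,0,0,0,0,0],[0,0,0,0,0,0],[0,0,0,0,0,0],[0,0,0,0,0,0]]}}

```text
clock: 27.55
eef_pos: [475.3, -361.6, 74.9]
tool_rot: [-2.349, -0.003, 3.055]
force: [1.1, 0.3, 0.7]
width: 46.7
```

Released. I back out along the fingers, then up and away.

Call:
{"method": "move_arm", "body": {"increments": [[0,0,-0.7,0,0,0],[0,0,-1.8,0,0,0],[0,0,-3.5,0,0,0],[0,0,-5.5,0,0,0],[0,0,-8,0,0,0],[0,-1,-11,0,0,0],[0,-3,-15,0,0,0],[0,-5,-18,0,0,0],[0,-6,-21,0,0,0],[0,-6,-21,0,0,0],[0,-6,-21,0,0,0]]}}

```text
clock: 28.65
eef_pos: [485.3, -253.8, 265.6]
tool_rot: [-2.35, -0.002, 3.056]
force: [-0.5, 0.3, 0.4]
width: 47.1
```

```bash
python3 -c "
from slab import *
where();look('z')
im=eyes.get_image('scene');t=eyes.get_image('top')
cv2.imwrite('pics/z2.png',np.vstack([cv2.resize(im[110:220,200:400],None,fx=3.4,fy=2.7,interpolation=2)[:,:680],cv2.resize(t[190:310,275:475],None,fx=3.4,fy=2.5,interpolation=2)])[:,:,::-1])"
```

```text
G [ 486.5 -240.3  278.9] ypr [-4.9   0.1  -0.35] F [-0.52  0.26  0.39] T [ 0.778 -0.013 -0.041] w 47.1 t 28.65
pale [341. 210.] [623. -52.  52.] 75.0 84.0
pale [373. 191.] [ 675. -140.   52.] 79.0 80.0
```

View pics/z2.png

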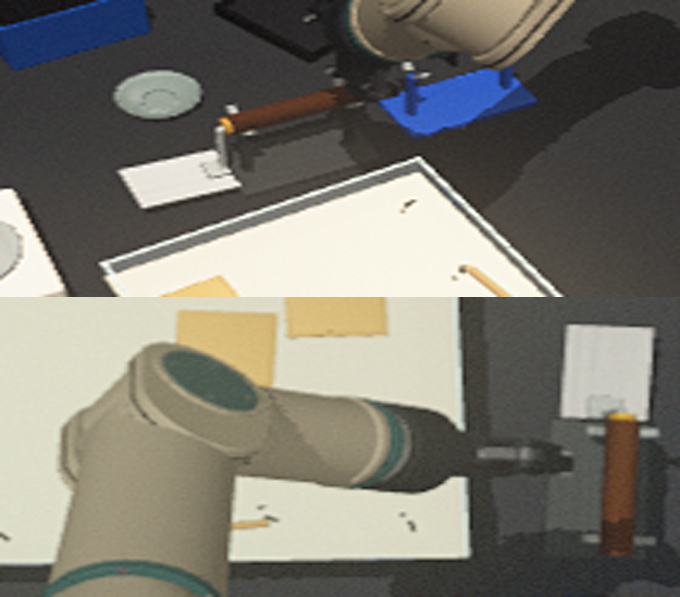

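The spatula lies in its forks as found, with the blade at (608,370) in the lower half. The hand is clear and the slabs are pale side up, so I hand in.

```bash
python3 -c "
from cell import ctrl
print(ctrl.finish_job())"
```

```text
the job is handed in; nothing more can be done
None
```

The slab is flipped, the spatula is back in its stand, and I handed the job in at about 29 s; no verdict was reported.

**What I did:** I gripped the spatula with the hand tilted 45° and felt for the tray floor, which pressed back with about 3.5 N. I slid the blade under the slab against the back wall, lifted it and drew it back. Rolling the wrist 100° then tipped the slab over to the right. I set the spatula back in its forks and let go.

**Last checks:**
- **Slab:** it lies flat and pale side up at about x 624, y -51 mm, measured at 79 x 78 mm. A second measurement, with the arm partly in front of it, read 75 x 84 mm.
- **Other slab:** it moved less than about 1 mm. It is roughly 1 cm from the flipped slab.
- **Spatula:** it was released within about 1 mm of where I picked it up, and the last picture shows it lying in both forks with the hand clear.
- **Forces:** wrist readings between moves stayed far below the limits. Contact forces between readings were not observed.
- **Everything else:** I checked the stick, brush, dish, jar and loupe only by eye where they showed in the later pictures, and did not measure them. I saw no movement; the jar and loupe were outside those crops.

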